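# Pop the contact grill's plate loose and hold it back

## Robot

A 6-joint arm with a two-finger parallel gripper is mounted at the origin on a cart in front of the work surface, level with it; the furniture and walls round the work are solid. World frame = base frame: x ahead of the robot, y to its left, z up, the work surface at z = 0. Lengths are in mm, angles in rad, forces in N, time in s.
With the tool pointing down it reaches from about 350 to 975 mm from the base axis. Payload 7.1 kg.
Tool frame: the origin (TCP) lies at the very end of the fingers, on their centre line; the grasp point (between the pads) lies 19 mm behind it; z points along the fingers, y is the line along which they close (so a half turn about z gives the same grasp; the last joint's range is limited). The gripper opens to 88 mm and grips with 3 to 60 N. Pads are 20 mm wide; open, the fingers measure 115 mm over their backs; the gripper's body (75 mm by 178 mm) begins 61 mm behind the grasp point.
Start: joints at [1.279, 0.423, 1.63, -0, 1.089, -0.019], TCP at [168.361, 601.88, 222.675] pointing down, gripper open.
Joint ranges: [-3, 3], [-0.9, 2.11], [0.09, 2.58], [-1.31, 4.45], [0.11, 2.69], [-2.54, 2.54]. Speed limits (rad/s): [2.39, 2.39, 3.01, 3.14, 3.14, 3.14].

## Interface

Orientations are given as a rotation vector (axis times angle).
In Python, from workcell import * gives the robot as it stands.
- The arm moves only by the tool step_arm, never from a script. Its argument "deltas" is a list of rows, each a list of 3 entries, a list of its own where there are three numbers: the shift along the tool's x, y, z in units of 300 mm (1.0 is 300 mm), then the turn, a rotation vector about the tool's x, y, z in units of 1.5 rad (1.0 is 1.5 rad), then the gripper command: -1 is shut, 1 is fully open, values between are in proportion. In form: [[[dx, dy, dz], [rx, ry, rz], gripper], ...]. A call has 1 to 20 rows; each row is the pose to reach, as a shift and turn from the pose commanded when the call began, along the tool's axes at that moment; what a row does not reach only later rows make up. A row lasts 1/12 s, in which the tool goes at most 41.7 mm and 7.16 degrees, less where a joint would pass 70% of its speed; a pose out of reach is approached as far as the arm can. A call with a number of a shift or a turn outside -1 to 1 is refused whole. A call with a gripper value outside its range is refused whole. The fingers move at their own pace and stop on an object; the grip force is fixed at half the most. Time passes only in rows, so rows that repeat a pose let the fingers close. It gives the time, the measured TCP pose, the force, the opening and the grip force at its end, in the units of the state.
- get_obs(): the state, without advancing time (a new reading comes with each control period).
- get_image(name): name is "side" or "top"; returns a dict with "pixels" (480x640x3 uint8, red, green, blue), "fx", "fy", "cx", "cy" (pixels), "dist_coeffs" ([k1, k2, p1, p2, k3] as OpenCV has them; the pictures are not rectified), "T" (4x4, takes a point from camera to world coordinates). Camera axes: x right, y down, z forward; pixel columns grow to the right and rows downward; lengths in mm; the calibration is good to about 2 mm. A picture is of the moment at which its call begins. There is no depth.
- close_job(): hands the job in; it is judged then, once.
The state is a dict: "t": time; "qpos": joint angles; "qvel": joint speeds; "joint_torque": joint torques, N m; "ee_pos": TCP position; "orientation": TCP orientation; "ft_force": force on the tool from outside, world axes, zero at the start; "moment": the same for the moment, N m; "width": finger opening in mm; "grasp_force": force on a finger pad.
Only numpy, scipy, OpenCV 4.12 (cv2) and the standard library are available. Lean on these libraries where they do the work, as an engineer would, in place of code of your own. Each camera call takes 0.05 s, during which the arm holds its last target. There are 200 camera calls.

## Task

The cold contact grill is being stripped for washing: with one finger press the release key at the right of its front, so that the ribbed plate springs up at its front edge, and with the other finger, standing in front of that edge, stop the loose plate before it slides down the sloping bed and out over the front of the grill. Only touch the plate, do not lift it, and leave the lid and the things around where they are. Finish while holding it so: the key still pressed down, the catches drawn back and the plate at rest against the finger with its front edge up, ready for someone to lift it out.

Things in the scene. Friction and masses are not known exactly. Their poses are not given: they have to be found in the camera images.
- grill: fixed aluminium contact grill, 310 wide (y) x 300 deep (x), lid standing open at the back. Origin: centre of its underside, on the worktop; x from front to back, y to its left seen from the front, z up. A black shoulder 54 wide on either side; the round dial, 28 across, on the left one is fixed and not used. The bed between them slopes 17 degrees down to the front
- bed (a point): frame of the sloping bed: origin in the plate's seat, 80 mm over the grill's origin; x up the slope, y as the grill's, z square to the bed. Seated plate: x -85 to 115. In front of it a bare apron, y within +-97, runs from x -91 to -150 (the grill's front), 6 mm below the seat, 48 to 30 mm over the worktop. Between them a lip 4 thick stands 4 mm above the seat
- grill_plate: loose dark ribbed plate, 200 long x 190 wide, about 0.6 kg; origin and axes are the grill's while seated. Two catches hold its front corners; once let go, sprung pins raise the front edge about 11 mm in 0.2 s, over the lip, and it slides to the front by its weight, 50 mm in about half a second, until stopped (about 1 N), guided by the shoulders. Its catches do not take it again
- plate_front (a point): middle of the top of the plate's front edge, an upright wall 14 high and 166 wide (moves with the plate). Seated: at (-85, 0, 68) mm in the grill's frame. Sprung up, before it slides, the edge spans about 66 to 79 mm above the worktop
- plate_rear (a point): middle of the plate's rear edge, on top of the 5 thick flange (moves with the plate)
- release_top (a point): centre of the top of the release key, which it moves with: grey ribbed block 34 (x) x 38 (y) mm on the right shoulder near the front, 12 mm proud. Unpressed at (-107, -128, 68) mm in the grill's frame: 33 mm outside the plate's right side and 22 mm ahead of its front edge, so fingers side by side along the grill's y stand on the key and in front of the plate
- release (a joint): travel of the key, straight down: 0 up, 0.008 m fully down; springs back; 2 N to start, about 5 N fully down (a little more while it draws the catches). The plate is let go at about 0.006
- lid_handle (a point): middle of the lid's handle bar, at the top of the open lid; leave alone
- spice_a: glass spice jar with black cap, 45 across, 105 high, to the left of the grill; origin under its centre; leave alone
- wooden_spoon: wooden spoon, 295 x 46 x 14, lying to the left of the grill; origin under its centre; leave alone
- lemon: lemon, 78 x 55 x 56, to the right of the grill; origin under its centre; leave alone
- tuna_tin: flat tin, 86 across, 40 high, to the right of the grill; origin under its centre; leave alone

How it is judged:
By the outcome, as a careful person would: the job done as asked, in the order asked, and still so for the second after the job is handed in, while the arm keeps its last pose, push and grip.
It also fails if it takes over 35 s, if anything falls off the work surface, if the arm or the gripper's body presses on something with over 40 N, if the wrist force passes 120 N, or if a joint passes its speed limit or range.

## Working session

There is one attempt and no reset: what is moved stays moved. The work goes in short steps, Python scripts to look and compute and a tool call to move; the robot and the scene stay as the last step left them, time stands still between calls to the robot, and variables do not carry over. Pictures are saved under pics/ and viewed, at most 10 in all, crops included, and the job is handed in when it is done.

Besides the shell and the picture viewer there is one more tool, called after "Emit:" by a JSON object that holds its "api" and its "payload", one argument or row to a line. step_arm: Moves the arm, as the interface text tells. Its arguments: {"type":"object","properties":{"deltas":{"type":"array","items":{"type":"array"}}},"required":["deltas"]}

```bash
mkdir -p pics; python3 - <<'E'
from workcell import *
import cv2
for n in("side","top"):
    d=get_image(n); cv2.imwrite(f"pics/{n}0.png",d["pixels"][:,:,::-1]); print(n,d["fx"],d["fy"],d["cx"],d["cy"],d["dist_coeffs"],d["T"])
print(get_obs())
E
```

```text
side 527.8824716869295 527.8824716869295 315.9048869179421 242.78251764662596 [-0.12448193  0.          0.          0.          0.        ] [[ 8.70797120e-01 -3.35230877e-01  3.59628467e-01  1.88783834e+02]
 [-4.91484851e-01 -5.75046036e-01  6.54037230e-01 -7.57270537e+02]
 [-1.24505495e-02 -7.46285680e-01 -6.65509330e-01  1.00125533e+03]
 [ 0.00000000e+00  0.00000000e+00  0.00000000e+00  1.00000000e+00]]
top 448.55616434420665 448.55616434420665 319.84584504635905 236.9222908949117 [0.01571488 0.         0.         0.         0.        ] [[ 5.66694673e-03 -9.92562739e-01  1.21602199e-01  4.71658579e+02]
 [-9.99872019e-01 -7.44361054e-03 -1.41611666e-02  8.79635077e+00]
 [ 1.49610058e-02 -1.21506385e-01 -9.92477892e-01  1.37760347e+03]
 [ 0.00000000e+00  0.00000000e+00  0.00000000e+00  1.00000000e+00]]
{'t': 0.1, 'qpos': array([ 1.27899879e+00,  4.23794551e-01,  1.63058663e+00, -2.63929925e-05,
        1.08861421e+00, -1.90097711e-02]), 'qvel': array([ 0.00131991, -0.00269294, -0.0025649 , -0.00164394, -0.00166494,
        0.00065444]), 'joint_torque': array([ 7.44636272e-04, -5.45610738e+01, -2.74324411e+01,  6.45767804e-02,
        1.88392564e-02,  2.50425344e-06]), 'ee_pos': array([168.23065651, 601.41645348, 221.97121113]), 'orientation': array([-4.27121138e-01, -3.11222559e+00,  2.18240573e-03]), 'ft_force': array([-0.00070836,  0.64703077,  0.26794388]), 'moment': array([-0.03533936,  0.01291267,  0.01056928]), 'grasp_force': 0.0, 'width': 87.79951051173161}
```

View pics/side0.png

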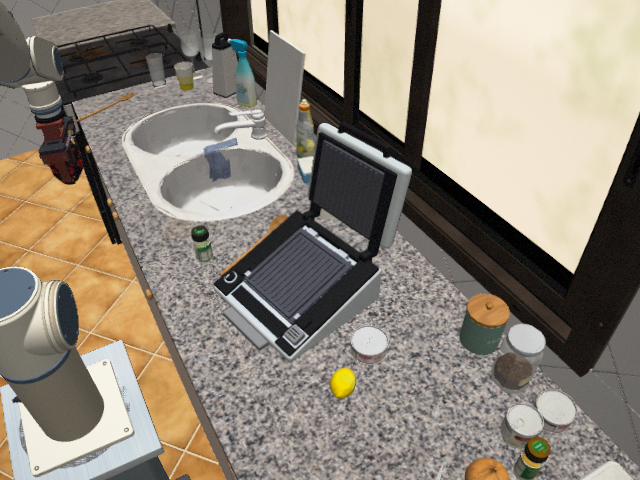

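View pics/top0.png

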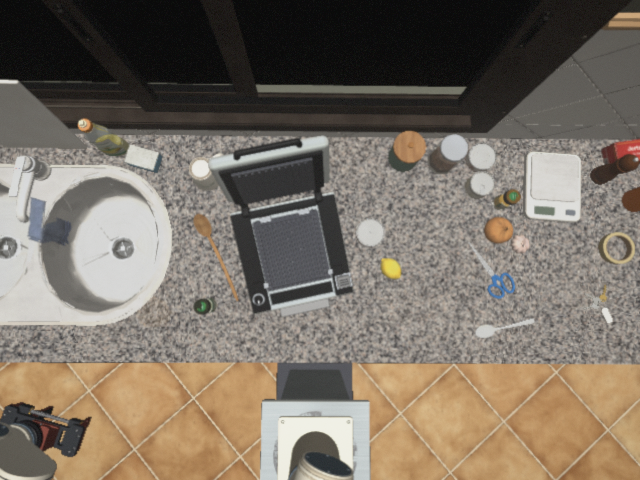

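The grill is seen in both views: top view with its key at about (343,282) and dial at (258,299), side view with its key at about (294,335) and dial at (231,278). It is turned slightly. I'll take enlarged crops next.

```bash
python3 - <<'E'
import cv2
a=cv2.imread("pics/top0.png")[190:322,225:365]; cv2.imwrite("pics/topc.png",cv2.resize(a,None,fx=4.5,fy=4.5,interpolation=2))
a=cv2.imread("pics/side0.png")[205:365,205:390]; cv2.imwrite("pics/sidec.png",cv2.resize(a,None,fx=3.7,fy=3.7,interpolation=2))
E
```

```text
(no output)
```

View pics/topc.png

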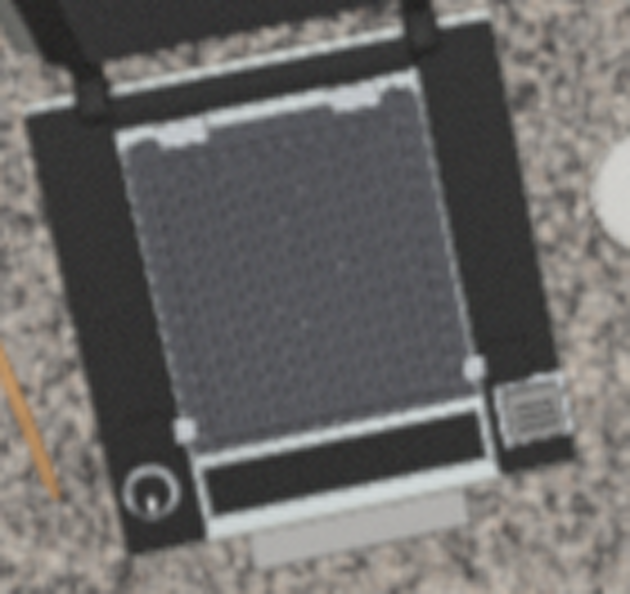

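View pics/sidec.png

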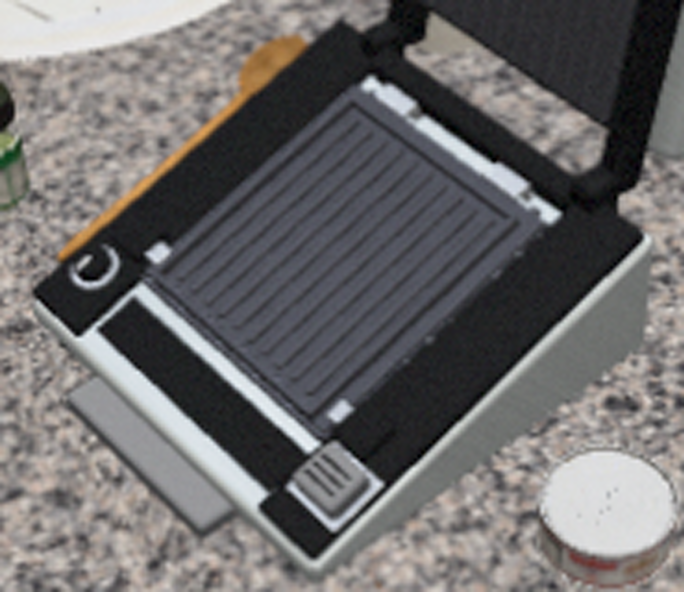

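The top crop shows the key at (533,411), the apron's front corners at (208,535) and (496,471), and the lip and plate edge from (193,457) to (482,400). The side crop shows the key top at (330,479) and the front corners of the apron at (88,332) and (268,502).

```bash
cat > h.py <<'E'
from workcell import *
import numpy as np, cv2
from scipy.spatial.transform import Rotation as R
def proj(d,P):
    M=np.linalg.inv(d["T"]); K=np.array([[d["fx"],0,d["cx"]],[0,d["fy"],d["cy"]],[0,0,1.]])
    return cv2.projectPoints(np.float64(P).reshape(-1,3),cv2.Rodrigues(M[:3,:3])[0],M[:3,3],K,np.float64(d["dist_coeffs"]))[0][:,0]
c,s=np.cos(np.radians(17)),np.sin(np.radians(17))
def bed(x,y,z): return [x*c-z*s,y,80+x*s+z*c]
def W(p,P): 
    a=p[2]; return np.float64(P).reshape(-1,3)@np.array([[np.cos(a),np.sin(a),0],[-np.sin(a),np.cos(a),0],[0,0,1]])+[p[0],p[1],0]
E
cat > f.py <<'E'
from h import *
from scipy.optimize import least_squares
t,sd=get_image("top"),get_image("side")
PT=[[-107,-128,68],bed(-150,97,-6),bed(-150,-97,-6),bed(-91,97,4),bed(-91,-97,4)]
uT=(np.array([[533,411],[208,535],[496,471],[195,465],[484,405]])+.5)/4.5-.5+[225,190]
PS=[[-107,-128,68],bed(-150,97,-6),bed(-150,-97,-6)]
uS=(np.array([[330,479],[88,332],[268,502]])+.5)/3.7-.5+[205,205]
f=lambda p:np.r_[(proj(t,W(p,PT))-uT).ravel(),(proj(sd,W(p,PS))-uS).ravel()]
r=least_squares(f,[600,0,.2],loss="soft_l1",x_scale=[10,10,.1]); print(r.x,r.fun.reshape(-1,2).round(1))
for sel in (slice(0,10),slice(10,16)): print(least_squares(lambda p:f(p)[sel],r.x,x_scale=[10,10,.1]).x)
print(W(r.x,[[-107,-128,68],[-85,0,68]]))
E
python3 f.py
```

```text
[5.81872703e+02 6.71027978e+01 2.04323647e-01] [[ 0.6  0.2]
 [ 0.1 -0.5]
 [ 0.2  0.7]
 [-1.3 -2.8]
 [-0.4 -2.6]
 [ 0.8 -1.2]
 [-1.1  1.9]
 [-2.   2.8]]
[5.78157410e+02 6.83590912e+01 2.20975688e-01]
[5.86377785e+02 6.68768066e+01 1.83422902e-01]
[[503.07029983 -79.94542979  68.        ]
 [498.64083546  49.85587932  68.        ]]
```

```bash
cat > ov.py <<'E'
from h import *
import sys
def overlay(p,out):
    ims=[]
    for n,(x,y,w,h) in (("top",(225,205,140,115)),("side",(205,215,160,145))):
        d=get_image(n); k=5 if n=="side" else 5.7
        a=cv2.resize(d["pixels"][y:y+h,x:x+w,::-1],None,fx=k,fy=k,interpolation=2)
        S=[([[-124,-147,68],[-90,-147,68],[-90,-109,68],[-124,-109,68]],(0,0,255)),([bed(-150,97,-6),bed(-150,-97,-6),bed(-91,-97,-6),bed(-91,97,-6)],(0,255,0)),
         ([bed(-85,95,5),bed(-85,-95,5),bed(115,-95,5),bed(115,95,5)],(255,255,0)),([[-150,-155,0],[150,-155,0],[150,155,0],[-150,155,0]],(255,0,255))]
        for P,col in S: cv2.polylines(a,[np.int32((proj(d,W(p,P))-[x,y]+.5)*k-.5)],True,col,1,cv2.LINE_AA)
        ims.append(cv2.resize(a,(400,int(a.shape[0]*400/a.shape[1])))if 0 else a)
    for i,a in zip("ts",ims): cv2.imwrite(f"pics/{out}{i}.png",a[:600,:800])
overlay([float(v) for v in sys.argv[1:4]],sys.argv[4])
E
python3 ov.py 581 67.1 0.208 o1
```

```text
(no output)
```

View pics/o1t.png

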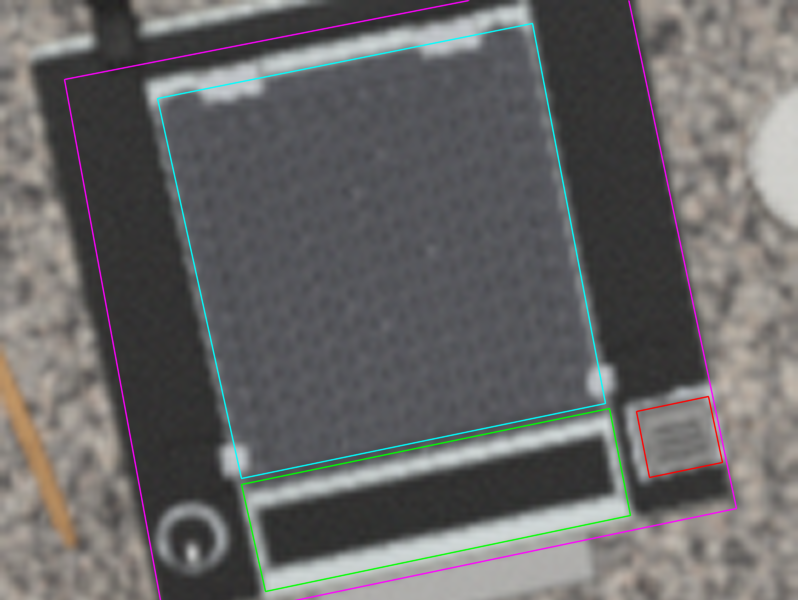

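View pics/o1s.png

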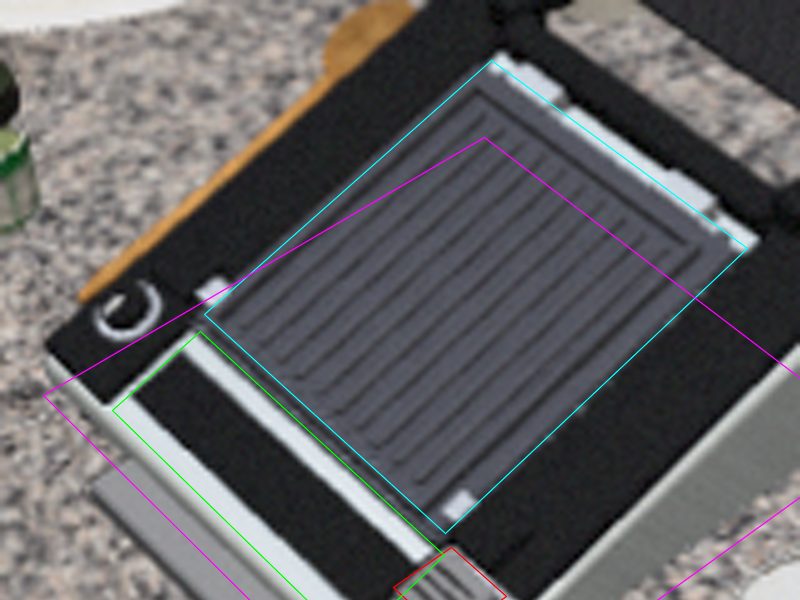

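The overlay fits both views to within about 2 mm, so I'm using pose (581, 67.5, 0.208). The plan is to have the gripper fully open and pointing down, with the TCP at grill (-104, -76). That puts the fingers at y -127 (on the key) and y -25 (in front of the plate).

```bash
cat > g.py <<'E'
from h import *
import sys
p=[581,67.5,.208]
def go(x,y,z):
    o=get_obs(); r=R.from_rotvec(o["orientation"]); t=W(p,[x,y,z])[0]
    d=r.inv().apply(t-o["ee_pos"])
    print("t",o["t"],"q",o["qpos"].round(2),"pos",o["ee_pos"].round(1),"F",o["ft_force"].round(1),"w",o["width"])
    a=p[2]
    for sg in(1,-1):
        yt=np.array([-np.sin(a),np.cos(a),0])*sg; zt=np.array([0,0,-1.]); G=R.from_matrix(np.c_[np.cross(yt,zt),yt,zt])
        print("target",t.round(1),"shift/300",(d/300).round(3),"turn/1.5",((r.inv()*G).as_rotvec()/1.5).round(3))
go(*map(float,sys.argv[1:]))
E
python3 g.py -104 -76 180
```

```text
t 0.3 q [ 1.28  0.42  1.63  0.    1.09 -0.02] pos [168.3 601.7 222.4] F [-0.1  0.6  1.2] w 87.90118845682292
target [494.9 -28.3 180. ] shift/300 [-1.614 -1.729  0.142] turn/1.5 [-0.    -0.    -0.321]
target [494.9 -28.3 180. ] shift/300 [-1.614 -1.729  0.142] turn/1.5 [-0.     0.     1.774]
```

Emit:
{"api": "step_arm", "payload": {
  "deltas": [
    [[-0.81,-0.86,0],[0,0,-0.32],1],
    [[-0.81,-0.86,0],[0,0,-0.32],1],
    [[-0.81,-0.86,0],[0,0,-0.32],1],
    [[-0.81,-0.86,0],[0,0,-0.32],1],
    [[-0.81,-0.86,0],[0,0,-0.32],1],
    [[-0.81,-0.86,0],[0,0,-0.32],1],
    [[-0.81,-0.86,0],[0,0,-0.32],1],
    [[-0.81,-0.86,0],[0,0,-0.32],1],
    [[-0.81,-0.86,0],[0,0,-0.32],1],
    [[-0.81,-0.86,0],[0,0,-0.32],1],
    [[-0.81,-0.86,0],[0,0,-0.32],1],
    [[-0.81,-0.86,0],[0,0,-0.32],1],
    [[-0.81,-0.86,0],[0,0,-0.32],1],
    [[-0.81,-0.86,0],[0,0,-0.32],1]
  ]
}}

```text
t: 1.47
ee_pos: [332.4, 288.9, 222.6]
orientation: [0.328, -3.124, -0.0]
ft_force: [1.6, -0.2, -0.4]
width: 87.5
grasp_force: 0.0
```

```bash
python3 g.py -104 -76 180
```

```text
t 1.4667 q [ 0.69  0.15  2.02  0.    0.97 -1.09] pos [332.4 288.9 222.6] F [ 1.6 -0.2 -0.4] w 87.45751843523149
target [494.9 -28.3 180. ] shift/300 [-0.311 -1.147  0.142] turn/1.5 [ 0.    -0.     0.001]
target [494.9 -28.3 180. ] shift/300 [-0.311 -1.147  0.142] turn/1.5 [ 0.     0.    -2.094]
```

Emit:
{"api": "step_arm", "payload": {
  "deltas": [
    [[-0.28,-1.0,0],[0,0,0],1],
    [[-0.28,-1.0,0],[0,0,0],1],
    [[-0.28,-1.0,0],[0,0,0],1],
    [[-0.28,-1.0,0],[0,0,0],1],
    [[-0.28,-1.0,0],[0,0,0],1],
    [[-0.28,-1.0,0],[0,0,0],1],
    [[-0.28,-1.0,0],[0,0,0],1],
    [[-0.28,-1.0,0],[0,0,0],1],
    [[-0.28,-1.0,0],[0,0,0],1],
    [[-0.28,-1.0,0],[0,0,0],1],
    [[-0.28,-1.0,0],[0,0,0],1]
  ]
}}

```text
t: 2.38
ee_pos: [476.2, 12.8, 222.3]
orientation: [0.326, -3.124, -0.001]
ft_force: [-0.6, 1.4, 0.3]
width: 87.8
grasp_force: 0.0
```

```bash
python3 g.py -104 -76 100
```

```text
t 2.3833 q [ 0.    0.2   1.95  0.    0.99 -1.78] pos [476.2  12.8 222.3] F [-0.6  1.4  0.3] w 87.82008652178675
target [494.9 -28.3 100. ] shift/300 [-0.033 -0.147  0.408] turn/1.5 [ 0.    -0.001  0.   ]
target [494.9 -28.3 100. ] shift/300 [-0.033 -0.147  0.408] turn/1.5 [ 1.000e-03  1.000e-03 -2.094e+00]
```

Emit:
{"api": "step_arm", "payload": {
  "deltas": [
    [[-0.033,-0.147,0.05],[0,0,0],1],
    [[-0.033,-0.147,0.15],[0,0,0],1],
    [[-0.033,-0.147,0.25],[0,0,0],1],
    [[-0.033,-0.147,0.35],[0,0,0],1],
    [[-0.033,-0.147,0.408],[0,0,0],1],
    [[-0.033,-0.147,0.408],[0,0,0],1],
    [[-0.033,-0.147,0.408],[0,0,0],1]
  ]
}}

```text
t: 2.97
ee_pos: [494.6, -28.0, 99.9]
orientation: [0.328, -3.122, -0.001]
ft_force: [-0.7, -0.4, 0.0]
width: 87.8
grasp_force: 0.0
```

```bash
python3 g.py -104 -76 60; python3 - <<'E'
from h import *
d=get_image("side"); o=get_obs()
a=d["pixels"][190:370,190:400,::-1]; cv2.imwrite("pics/s2.png",cv2.resize(a,None,fx=3.3,fy=3.3,interpolation=2))
E
```

```text
t 2.9667 q [-0.08  0.43  1.99  0.    0.72 -1.86] pos [494.6 -28.   99.9] F [-0.7 -0.4  0. ] w 87.75786173858786
target [494.9 -28.3  60. ] shift/300 [-0.001 -0.002  0.133] turn/1.5 [ 0.001 -0.002  0.001]
target [494.9 -28.3  60. ] shift/300 [-0.001 -0.002  0.133] turn/1.5 [ 2.000e-03  1.000e-03 -2.093e+00]
```

View pics/s2.png

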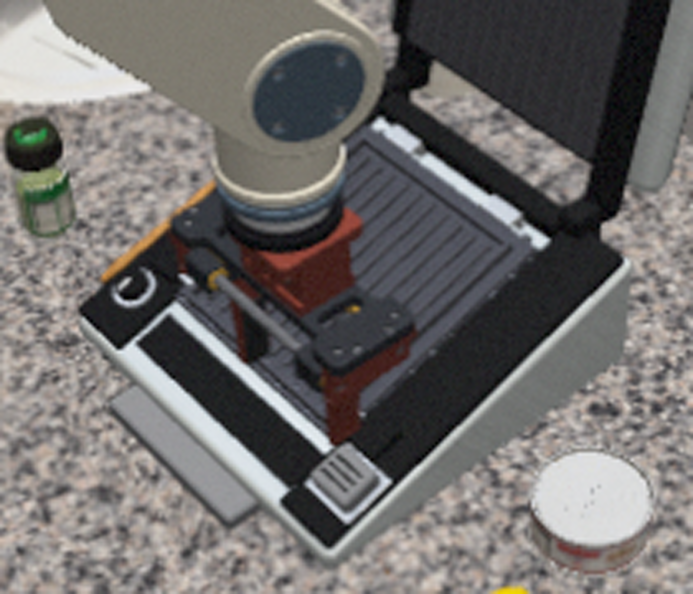

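The near fingertip at (343,438) stands above the key at (345,475). The other, at (247,360), stands over the apron in front of the plate. I'm going down now.

Emit:
{"api": "step_arm", "payload": {
  "deltas": [
    [[0,0,0.05],[0,0,0],1],
    [[0,0,0.09],[0,0,0],1],
    [[0,0,0.112],[0,0,0],1],
    [[0,0,0.112],[0,0,0],1],
    [[0,0,0.112],[0,0,0],1]
  ]
}}

```text
t: 3.43
ee_pos: [495.9, -29.2, 67.8]
orientation: [-0.326, 3.124, -0.0]
ft_force: [-1.5, -0.3, 3.1]
width: 87.8
grasp_force: 1.9
```

```bash
python3 g.py -104 -76 59; python3 - <<'E'
from h import *
ims=[]
d=get_image("side"); a=d["pixels"][250:350,215:315,::-1]; cv2.imwrite("pics/s3.png",cv2.resize(a,None,fx=6,fy=6,interpolation=2))
E
```

```text
t 3.4333 q [-0.08  0.49  2.   -0.    0.65 -1.86] pos [495.9 -29.2  67.8] F [-1.5 -0.3  3.1] w 87.75281883618756
target [494.9 -28.3  59. ] shift/300 [0.002 0.004 0.029] turn/1.5 [-0.  0. -0.]
target [494.9 -28.3  59. ] shift/300 [0.002 0.004 0.029] turn/1.5 [1.000e-03 0.000e+00 2.094e+00]
```

View pics/s3.png

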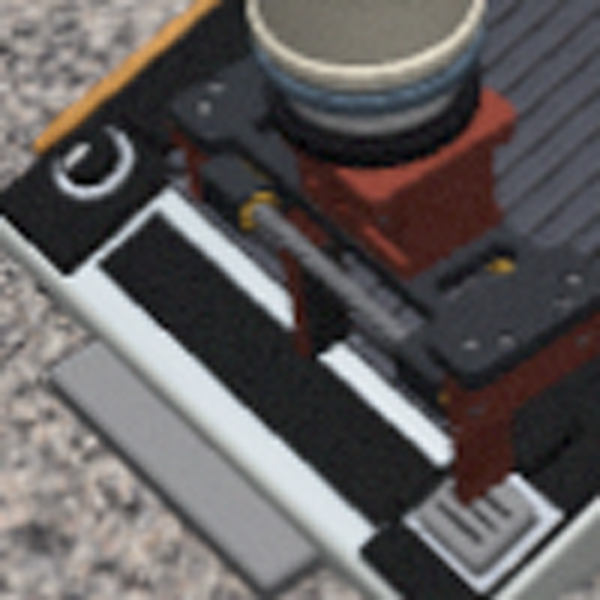

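Light contact on the key (3 N at z 67.8). The second fingertip, at (302,350), stands just ahead of the lip. Pressing now.

Emit:
{"api": "step_arm", "payload": {
  "deltas": [
    [[0.005,0,0.008],[0,0,0],1],
    [[0.008,0,0.014],[0,0,0],1],
    [[0.008,0,0.02],[0,0,0],1],
    [[0.008,0,0.026],[0,0,0],1],
    [[0.008,0,0.03],[0,0,0],1],
    [[0.008,0,0.03],[0,0,0],1],
    [[0.008,0,0.03],[0,0,0],1],
    [[0.008,0,0.03],[0,0,0],1]
  ]
}}

```text
t: 4.15
ee_pos: [495.9, -29.9, 62.8]
orientation: [-0.325, 3.118, -0.002]
ft_force: [-11.5, 6.2, 52.3]
width: 87.6
grasp_force: 26.2
```

```bash
python3 g.py -106 -76 59
```

```text
t 4.15 q [-0.08  0.5   2.01 -0.    0.63 -1.86] pos [495.9 -29.9  62.8] F [-11.5   6.2  52.3] w 87.57325789604386
target [493.  -28.8  59. ] shift/300 [0.009 0.006 0.013] turn/1.5 [-0.001  0.004 -0.   ]
target [493.  -28.8  59. ] shift/300 [0.009 0.006 0.013] turn/1.5 [7.000e-03 2.000e-03 2.094e+00]
```

```bash
python3 - <<'E'
from h import *
d=get_image("side"); a=d["pixels"][250:350,215:315,::-1]; cv2.imwrite("pics/s4.png",cv2.resize(a,None,fx=6,fy=6,interpolation=2))
o=get_obs(); print(o["moment"],o["ft_force"])
E
```

```text
[-1.04320286  1.22786334 -0.11732625] [-12.23706971   5.15166899  52.36988641]
```

View pics/s4.png

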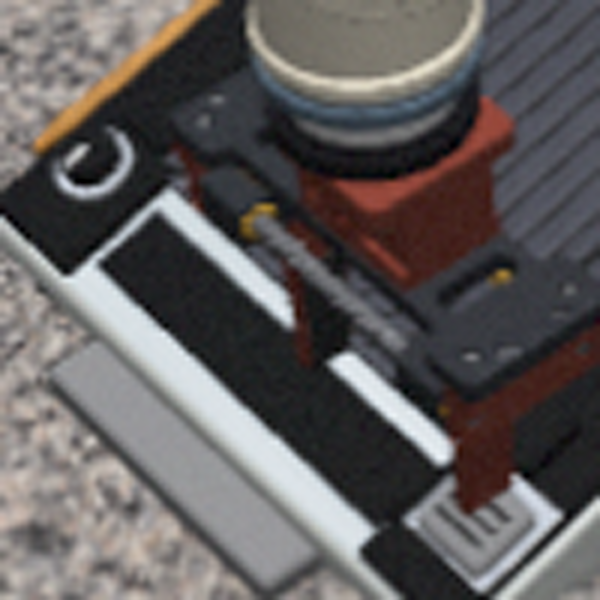

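The key finger bears on the key's inner rear edge, by about 7 mm back and 10 mm left of centre. I'll lift, shift forward and right, and press again.

Emit:
{"api": "step_arm", "payload": {
  "deltas": [
    [[0,0,-0.045],[0,0,0],1],
    [[0,0,-0.045],[0,0,0],1],
    [[0.017,-0.027,-0.045],[0,0,0],1],
    [[0.017,-0.027,-0.045],[0,0,0],1],
    [[0.017,-0.027,-0.03],[0,0,0],1],
    [[0.017,-0.027,-0.022],[0,0,0],1],
    [[0.017,-0.027,-0.016],[0,0,0],1],
    [[0.017,-0.027,-0.016],[0,0,0],1],
    [[0.017,-0.027,-0.016],[0,0,0],1]
  ]
}}

```text
t: 4.95
ee_pos: [489.3, -39.6, 62.2]
orientation: [0.325, -3.123, 0.001]
ft_force: [-4.2, -3.8, 12.4]
width: 87.7
grasp_force: 6.6
```

```bash
python3 g.py -111 -84 59
```

```text
t 4.95 q [-0.1   0.49  2.01 -0.    0.64 -1.88] pos [489.3 -39.6  62.2] F [-4.2 -3.8 12.4] w 87.67737270496454
target [489.7 -37.6  59. ] shift/300 [-0.003  0.006  0.011] turn/1.5 [-0.    -0.001 -0.   ]
target [489.7 -37.6  59. ] shift/300 [-0.003  0.006  0.011] turn/1.5 [-2.000e-03  0.000e+00  2.094e+00]
```

Emit:
{"api": "step_arm", "payload": {
  "deltas": [
    [[0,0,0.005],[0,0,0],1],
    [[0,0,0.008],[0,0,0],1],
    [[0,0,0.008],[0,0,0],1],
    [[0,0,0.008],[0,0,0],1],
    [[0,0,0.008],[0,0,0],1]
  ]
}}

```text
t: 5.37
ee_pos: [489.7, -39.7, 61.3]
orientation: [0.325, -3.124, 0.002]
ft_force: [-11.1, -3.1, 32.4]
width: 87.6
grasp_force: 17.0
```

```bash
python3 - <<'E'
from h import *
d=get_image("side"); a=d["pixels"][215:350,215:350,::-1]; cv2.imwrite("pics/s5.png",cv2.resize(a,None,fx=4.4,fy=4.4,interpolation=2))
o=get_obs(); print(o["ee_pos"],o["moment"],o["ft_force"])
E
```

```text
[489.66882466 -39.72645744  61.36849599] [-1.77368055  1.29960088 -0.25539843] [-10.73562577  -3.26282387  32.12521964]
```

View pics/s5.png

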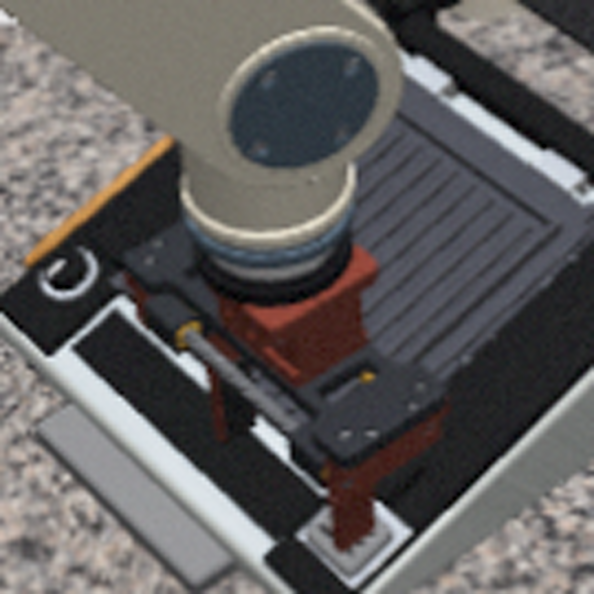

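The key is held down near its middle, with the fingertip at about (350,545). Next I'll measure numerically whether the plate's rear part has moved.

```bash
cat > m.py <<'E'
from h import *
p=[581,67.5,.208]
d=get_image("side"); b=cv2.cvtColor(d["pixels"],cv2.COLOR_RGB2GRAY); a=cv2.imread("pics/side0.png",0)
for q in ([112,-70,3],[112,-40,3],[90,-80,3]):
    P=proj(d,W(p,[bed(*q),bed(q[0]-10,q[1],q[2])])); x,y=P[0].astype(int)
    h=8; T=a[y-h:y+h,x-h:x+h]; S=b[y-2*h-6:y+2*h+6,x-2*h-6:x+2*h+6]
    r=cv2.matchTemplate(cv2.resize(S,None,fx=4,fy=4,interpolation=2),cv2.resize(T,None,fx=4,fy=4,interpolation=2),5); _,v,_,l=cv2.minMaxLoc(r)
    print(q,(x,y),"score",round(v,2),"shift px",(np.array(l)/4-(h+6)),"10mm slide =",(P[1]-P[0]).round(1),"meandiff",np.abs(a[y-h:y+h,x-h:x+h].astype(int)-b[y-h:y+h,x-h:x+h]).mean().round(1))
o=get_obs(); print(o["t"],o["ee_pos"].round(1),o["ft_force"].round(1),o["moment"].round(2))
E
python3 m.py
```

```text
[112, -70, 3] (np.int64(346), np.int64(260)) score 0.99 shift px [0. 0.] 10mm slide = [-2.9  2.7] meandiff 5.5
[112, -40, 3] (np.int64(337), np.int64(253)) score 0.99 shift px [0. 0.] 10mm slide = [-2.9  2.7] meandiff 5.5
[90, -80, 3] (np.int64(342), np.int64(268)) score 0.86 shift px [-0.25 -0.25] 10mm slide = [-2.9  2.7] meandiff 8.8
5.4667 [489.7 -39.7  61.4] [-11.2  -3.8  32.1] [-1.74  1.36 -0.22]
```

```bash
cat > pr.py <<'E'
from h import *
p=[581,67.5,.208]
d=get_image("side"); b=cv2.cvtColor(d["pixels"],cv2.COLOR_RGB2GRAY); a=cv2.imread("pics/side0.png",0)
xs=np.arange(70,136,4.)
print(xs.astype(int))
def prof(im,ys,xs,z):
    r=[]
    for y in ys:
        P=proj(d,W(p,[bed(x,y,z) for x in xs])).astype(np.float32); r.append(cv2.remap(im,P[:,:1],P[:,1:],1)[:,0])
    return np.mean(r,0).astype(int)
for ys in ([-90,-86,-82],[-74,-70,-66],[-30,-20,-10]):
    print(ys); print(prof(a,ys,xs,4)); print(prof(b,ys,xs,4))
ys=np.arange(-115,-79,3.)   # across right side, mid plate
for x0 in(20,50):
    print(ys.astype(int)); [print(prof(im.T.copy().T,[y],np.arange(x0,x0+20,4.),4).mean().astype(int) if 0 else [int(prof(im,[y],np.arange(x0,x0+20,4.),4).mean()) for y in ys]) for im in(a,b)]
E
python3 pr.py
```

```text
[ 70  74  78  82  86  90  94  98 102 106 110 114 118 122 126 130 134]
[-90, -86, -82]
[ 82  82  83  82  82  84  82  83  83  82  96 164 217 167  23  20  28]
[ 83  82  83  82  82  81  79  79  80  78  83 163 217 167  22  18  26]
[-74, -70, -66]
[ 77  79  76  77  78  76  80  68  82  88 108 170 151 127  22  19  30]
[ 74  75  74  76  75  65  81  88  88  86 108 170 152 129  18  22  31]
[-30, -20, -10]
[ 79  79  79  79  79  83  80  54  84  87 117 208 222 163  19  24  31]
[ 80  79  80  82  78  56  85  87  87  86 116 208 222 163  22  24  34]
[-115 -112 -109 -106 -103 -100  -97  -94  -91  -88  -85  -82]
[33, 33, 33, 34, 32, 32, 42, 54, 74, 88, 85, 79]
[33, 35, 32, 32, 33, 34, 44, 73, 74, 74, 85, 87]
[-115 -112 -109 -106 -103 -100  -97  -94  -91  -88  -85  -82]
[32, 33, 34, 32, 32, 32, 46, 66, 71, 85, 87, 83]
[35, 34, 32, 32, 33, 32, 48, 75, 69, 77, 87, 87]
```

```bash
cat > pr2.py <<'E'
from h import *
p=[581,67.5,.208]
def prof(im,d,ys,xs,z):
    r=[]
    for y in ys:
        P=proj(d,W(p,[bed(x,y,z) for x in xs])).astype(np.float32); r.append(cv2.remap(im,P[:,:1],P[:,1:],2)[:,0])
    return np.mean(r,0).astype(int)
x=np.arange(80,112,2.); X=np.arange(-135,-58,4.)
for n in("side","top"):
    d=get_image(n); b=cv2.cvtColor(d["pixels"],cv2.COLOR_RGB2GRAY); a=cv2.imread(f"pics/{n}0.png",0)
    print(n,x.astype(int))
    for im in(a,b): print(prof(im,d,np.arange(-60,0,4.),x,5))
    print(X.astype(int))
    for ys in ([78,74,70],[64,60,56],[50,46,42]):
        for im in(a,b): print(ys,prof(im,d,ys,X,9))
o=get_obs(); print(o["t"],o["ee_pos"].round(1),o["ft_force"].round(1))
E
python3 pr2.py
```

```text
side [ 80  82  84  86  88  90  92  94  96  98 100 102 104 106 108 110]
[ 78  78  78  79  79  82  85  81  61  49  72  88  87  85  85 107]
[ 79  83  86  78  57  51  75  89  87  86  86  85  86  86  85 106]
[-135 -131 -127 -123 -119 -115 -111 -107 -103  -99  -95  -91  -87  -83
  -79  -75  -71  -67  -63  -59]
[78, 74, 70] [ 31  29  31  30  32  30  30 111 219 218  93  62  74  85  77  80  82  84
  82  83]
[78, 74, 70] [ 33  29  29  33  31  32  30 112 204 113  33  51  37  28  34  40  57  53
  50  48]
[64, 60, 56] [ 33  31  32  34  31  33  29  98 219 217  86  81  66  87  82  84  84  84
  83  83]
[64, 60, 56] [ 31  33  31  31  32  30  29  98 114  23  32  59  59  59  43  28  56  57
  46  17]
[50, 46, 42] [ 30  31  32  30  32  32  29  85 218 216 100  80  69  85  83  83  82  82
  83  80]
[50, 46, 42] [ 33  31  31  32  32  32  30  82 132  23  38  68  70  56  45  30  58  57
  40  14]
top [ 80  82  84  86  88  90  92  94  96  98 100 102 104 106 108 110]
[ 85  84  83  83  82  82  83  84  86  85  83  81  85  89  99 113]
[ 83  83  83  84  85  84  82  82  85  86  86  85  84  85  96 111]
[-135 -131 -127 -123 -119 -115 -111 -107 -103  -99  -95  -91  -87  -83
  -79  -75  -71  -67  -63  -59]
[78, 74, 70] [153  63  46  48  47  46  48  47  67 155 188 127  83  78  86  85  85  84
  84  85]
[78, 74, 70] [148  65  47  50  48  48  49  50  62  80  80  84  85  86  83  84  85  82
  84  85]
[64, 60, 56] [155  64  48  46  49  48  49  48  66 154 193 136  83  80  87  85  86  88
  86  85]
[64, 60, 56] [151  64  49  49  49  48  49  49  62  81  78  85  85  88  85  85  87  86
  83  85]
[50, 46, 42] [160  69  47  49  47  49  50  47  65 153 195 135  82  77  87  83  85  89
  85  85]
[50, 46, 42] [158  68  49  50  49  49  51  49  60  78  79  85  83  85  86  84  85  86
  85  83]
5.6167 [489.7 -39.7  61.4] [-10.9  -3.4  32.4]
```

The top view shows the lip now covered by the plate, so the plate has sprung up and slid about 10 mm. To test that it rests on the finger, I'll move the finger 3 mm to the front, which also eases the press, and check whether the plate follows.

Emit:
{"api": "step_arm", "payload": {
  "deltas": [
    [[0.005,0,0],[0,0,0],1],
    [[0.01,0,0],[0,0,0],1],
    [[0.01,0,0],[0,0,0],1],
    [[0.01,0,0],[0,0,0],1],
    [[0.01,0,0],[0,0,0],1],
    [[0.01,0,0],[0,0,0],1],
    [[0.01,0,0],[0,0,0],1],
    [[0.01,0,0],[0,0,0],1]
  ]
}}

```text
t: 6.28
ee_pos: [489.3, -39.9, 61.5]
orientation: [-0.325, 3.12, -0.002]
ft_force: [-3.8, 0.5, 25.3]
width: 87.8
grasp_force: 12.2
```

```bash
python3 pr2.py | sed -n '1,3p;11,14p;$p'; python3 - <<'E'
from pr2 import *
E
true
```

```text
side [ 80  82  84  86  88  90  92  94  96  98 100 102 104 106 108 110]
[ 78  78  78  79  79  82  85  81  61  49  72  88  87  85  85 107]
[ 80  83  86  78  56  49  74  88  87  86  87  86  86  86  85 106]
  83  83]
[64, 60, 56] [33 33 33 30 32 30 29 85 69 23 40 56 58 59 37 40 58 54 33 22]
[50, 46, 42] [ 30  31  32  30  32  32  29  85 218 216 100  80  69  85  83  83  82  82
  83  80]
6.3833 [489.3 -39.9  61.5] [-2.7  0.8 24.7]
side [ 80  82  84  86  88  90  92  94  96  98 100 102 104 106 108 110]
[ 78  78  78  79  79  82  85  81  61  49  72  88  87  85  85 107]
[ 80  82  85  79  56  48  73  88  87  85  86  87  87  86  84 107]
[-135 -131 -127 -123 -119 -115 -111 -107 -103  -99  -95  -91  -87  -83
  -79  -75  -71  -67  -63  -59]
[78, 74, 70] [ 31  29  31  30  32  30  30 111 219 218  93  62  74  85  77  80  82  84
  82  83]
[78, 74, 70] [ 33  31  31  31  33  30  30 110 190  78  39  47  35  33  33  50  59  54
  47  46]
[64, 60, 56] [ 33  31  32  34  31  33  29  98 219 217  86  81  66  87  82  84  84  84
  83  83]
[64, 60, 56] [31 32 32 32 33 28 30 86 68 22 39 59 57 58 38 39 60 54 34 21]
[50
[... 392 characters left out ...]
119 -115 -111 -107 -103  -99  -95  -91  -87  -83
  -79  -75  -71  -67  -63  -59]
[78, 74, 70] [153  63  46  48  47  46  48  47  67 155 188 127  83  78  86  85  85  84
  84  85]
[78, 74, 70] [149  65  48  49  49  47  48  48  65  79  78  85  85  85  82  85  85  84
  84  85]
[64, 60, 56] [155  64  48  46  49  48  49  48  66 154 193 136  83  80  87  85  86  88
  86  85]
[64, 60, 56] [152  66  48  48  49  49  49  48  67  83  79  87  84  87  82  84  87  85
  83  85]
[50, 46, 42] [160  69  47  49  47  49  50  47  65 153 195 135  82  77  87  83  85  89
  85  85]
[50, 46, 42] [156  69  49  50  48  49  48  49  63  80  79  87  85  88  85  83  86  87
  83  85]
6.4833 [489.3 -40.   61.5] [-2.4  1.1 25. ]
```

The tip stuck to the key by friction and moved only 0.4 mm. I'll ease the press a little and shift again.

Emit:
{"api": "step_arm", "payload": {
  "deltas": [
    [[0.003,0,-0.003],[0,0,0],1],
    [[0.008,0,-0.003],[0,0,0],1],
    [[0.01,0,-0.003],[0,0,0],1],
    [[0.01,0,-0.003],[0,0,0],1],
    [[0.01,0,-0.003],[0,0,0],1],
    [[0.01,0,-0.003],[0,0,0],1],
    [[0.01,0,-0.003],[0,0,0],1],
    [[0.01,0,-0.003],[0,0,0],1]
  ]
}}

```text
t: 7.15
ee_pos: [486.0, -40.5, 61.2]
orientation: [-0.325, 3.121, -0.001]
ft_force: [0.8, 0.4, 10.4]
width: 88.0
grasp_force: 4.2
```

```bash
python3 pr2.py | grep -A2 -e side -e top; python3 g.py -106 -76 59|head -1
```

```text
side [ 80  82  84  86  88  90  92  94  96  98 100 102 104 106 108 110]
[ 78  78  78  79  79  82  85  81  61  49  72  88  87  85  85 107]
[ 84  82  65  48  64  86  89  87  86  87  87  87  86  85  86 106]
--
top [ 80  82  84  86  88  90  92  94  96  98 100 102 104 106 108 110]
[ 85  84  83  83  82  82  83  84  86  85  83  81  85  89  99 113]
[ 82  83  84  85  84  82  84  85  86  86  85  84  84  87  97 111]
t 7.25 q [-0.11  0.49  2.03 -0.    0.62 -1.89] pos [486.  -40.5  61.2] F [ 2.2 -0.6  9.2] w 87.6202718958141
```

The plate followed the finger by 3.3 mm, so it rests on it. I'll firm up the press slightly, check and hand in.

Emit:
{"api": "step_arm", "payload": {
  "deltas": [
    [[0,0,0.002],[0,0,0],1],
    [[0,0,0.004],[0,0,0],1],
    [[0,0,0.004],[0,0,0],1],
    [[0,0,0.004],[0,0,0],1],
    [[0,0,0.004],[0,0,0],1],
    [[0,0,0.004],[0,0,0],1],
    [[0,0,0.004],[0,0,0],1],
    [[0,0,0.004],[0,0,0],1]
  ]
}}

```text
t: 7.92
ee_pos: [486.2, -40.6, 60.8]
orientation: [-0.325, 3.12, -0.002]
ft_force: [-2.0, 0.7, 19.9]
width: 87.9
grasp_force: 9.7
```

```bash
python3 pr2.py | grep -A2 -e side ; python3 g.py -106 -76 59|head -1
```

```text
side [ 80  82  84  86  88  90  92  94  96  98 100 102 104 106 108 110]
[ 78  78  78  79  79  82  85  81  61  49  72  88  87  85  85 107]
[ 84  82  66  48  63  86  89  86  87  86  86  86  87  86  86 107]
t 8.0167 q [-0.11  0.49  2.03 -0.    0.62 -1.89] pos [486.2 -40.5  60.8] F [-0.4  0.8 19.6] w 87.80004506872349
```

The key is at its stop: 20 N moved it only 0.4 mm. The plate is still.

```bash
python3 -c "
from workcell import *
print(close_job())"
```

```text
the job is handed in; nothing more can be done
None
```

The job is handed in: the key is held down at its stop with about 20 N, and the plate has sprung up over the lip and rests against the other finger. The first press caught the key's rear edge at about 52 N, so I lifted off, moved to the key's middle and pressed again before finishing; no verdict came back.

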